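Release the drawing-board rule and run it up to its top stop

ROBOT

A 6-joint arm with a two-finger parallel gripper is mounted at the origin on the work surface. World frame = base frame: x ahead of the robot, y to its left, z up, the work surface at z = 0. Lengths are in m, angles in rad, forces in N, time in s.
With the tool pointing down it reaches from about 0.35 to 0.925 m from the base axis. Payload 6.4 kg.
Tool frame: the origin (TCP) lies at the very end of the fingers, on their centre line; the grasp point (between the pads) lies 19 mm behind it; z points along the fingers, y is the line along which they close (so a half turn about z gives the same grasp; the last joint's range is limited). The gripper opens to 94 mm and grips with 3 to 60 N. Pads are 16 mm wide; open, the fingers measure 119 mm over their backs; the gripper's body (75 mm by 177 mm) begins 78 mm behind the grasp point.
Start: joints at [-1.323, 0.245, 1.558, -0, 1.339, -0.174], TCP at [0.266, -0.593, 0.169] pointing down, gripper open.
Joint ranges: [-3.13, 3.13], [-1.02, 2.26], [0.13, 2.54], [-0.95, 4.09], [0.21, 2.88], [-2.74, 2.74]. Speed limits (rad/s): [2.57, 2.57, 3.14, 3.14, 3.14, 3.14].

INTERFACE

Orientations are given as a unit quaternion [x, y, z, w].
In Python, from station import arm, vision gives the robot as it stands. The module is installed in compiled form; this text tells all that it offers.
- The arm moves only by the shell command python3 -m jog 'ROWS' [FORCE]. ROWS is JSON, one flat list of numbers, 5 for each row, row after row: the shift along the tool's x, y, z in units of 30 mm (1.0 is 30 mm), then the turn about the tool's z in degrees, then the closure in counts, from 0 (fully open) to 255 (shut). A call has 1 to 20 rows; each row is the pose to reach, as a shift and turn from the pose commanded when the call began, along the tool's axes at that moment; what a row does not reach only later rows make up. A row lasts 1/12 s, in which the tool goes at most 41.7 mm and 7.16 degrees, less where a joint would pass 70% of its speed; a pose out of reach is approached as far as the arm can. A call with a gripper value outside its range is refused whole. The fingers move at their own pace and stop on an object; FORCE is the grip in N (left out, the last holds). Time passes only in rows, so rows that repeat a pose let the fingers close. It gives the time, the measured TCP pose, the force, the opening and the grip force at its end, in the units of the state.
- arm.sense(): the state, without advancing time (a new reading comes with each control period).
- vision.grab_frame(name): name is "side" or "top"; returns the picture (400x640x3 uint8, red, green, blue); there is no depth.
- vision.camera_info(name): a dict with "intrinsics" (3x3 intrinsics, pixels), "R" (3x3) and "t" (3): a world point X has camera coordinates R X + t. Camera axes: x right, y down, z forward; pixel columns grow to the right and rows downward; lengths in m; the calibration is good to about 2 mm. A picture is of the moment at which its call begins. camera_info takes no time and is no camera call.
- arm.finish_job(): hands the job in; it is judged then, once.
The state is a dict: "clock": time; "joints": joint angles; "qvel": joint speeds; "joint_torque": joint torques, N m; "tcp_pos": TCP position; "tcp_rot": TCP orientation; "wrist_force": force on the tool from outside, world axes, zero at the start; "moment": the same for the moment, N m; "gripper_width": opening from 0.0 (shut) to 1.0 (fully open); "gripper_force": force on a finger pad.
Only numpy, scipy, OpenCV 4.12 (cv2) and the standard library are available. Lean on these libraries where they do the work, as an engineer would, in place of code of your own. Each camera call takes 0.05 s, during which the arm holds its last target. There are 200 camera calls.

TASK

Clear the drawing: with a closed fingertip press the red release button on the sliding rule's block fully down, and keeping it held down all the way, push the rule up the board until its block meets the far end stop. Then let the button spring back up so that the rule is locked there. Never drag the rule while the button is up, grip or lift nothing, and leave the porcelain and the drawing things where they are.

Things in the scene. Friction and masses are not known exactly. Their poses are not given: they have to be found in the camera images.
- board: White drawing board, fixed, 330 mm deep (x) by 390 wide (y), top 10 mm above the table. Origin: on the table plane, under the middle of the aluminium track along its left edge. x axis: along the track, up the board (at yaw 0 world x), the way the rule must go; y: left; z: up. Board spans x -170..160, y -360..30 mm. Track: 300 mm long, 20 wide, top 20 mm above the table.
- rule (a joint): Travel of the rule along the track (m) in board +x: 0 with its block against the near stop, 0.200 against the far (top) stop; starts at 0.02 to 0.09, locked. Button up: a brake holds it against pushes up to about 20 N. Button down 1 mm or more: it slides with 1 to 2 N of drag, and stays where it is left.
- release (a joint): Stroke of the release button (m): 0 up (brake on), 0.005 fully down. It sinks straight down and is sprung: it starts to give at 3 N, is fully down at 7 N and springs up when let go. It rides along with the rule at constant height.
- release_top (a point): Centre of the horizontal top face of the red button, 30 mm (board x) by 22 mm (y), 43 mm above the table when up, 38 when down. It stands in the rule's dark guide block, 64 mm long (x) by 46 wide, top 34.5 mm above the table. A ridge on the block's far end rises to 50 mm; its near face is 28 mm ahead (+x) of this point, and a fingertip may push on it.
- rule_front (a point): Top centre of the far face of the rule's guide block, 32 mm above the table; it meets top_stop at the end of the travel. The clear straightedge, 44 mm wide and 3 mm thick, runs from the block to the right (-y) across the board.
- top_stop (a point): Top centre of the near face of the far end stop, a black block 32 mm high above the table and 34 mm wide on the far end of the track: the rule's block must come up against it. (A like stop stands at the near end.)
- vase: Bystander: white porcelain bottle vase, 205 mm high, 94 mm across, standing loose about 270 mm left of the track; origin under its foot.
- jar: Bystander: white porcelain jar, 152 mm high, 88 mm across, standing loose about 270 mm left of the track; origin under its foot.
- bowl: Bystander: white porcelain bowl, 50 mm high, 92 mm across, loose on the dark mat left of the track; origin under its foot.
- cup: Bystander: white porcelain cup, 52 mm high, 68 mm across, loose on the dark mat left of the track; origin under its foot.
- eraser: Bystander: blue eraser 20 x 45 x 12 mm lying loose on the board's near edge strip; origin under its centre.
- pencil: Bystander: green pencil 7 mm thick, 130 mm long along its y, lying loose on the board's near edge strip; origin under its middle.
- handpiece: Bystander: grey carving handpiece, 25 mm thick, 150 mm long along its x, lying loose to the right of the board; origin under its middle.

How it is judged:
On the way, in this order (a step that is already met when the one before it is completed fails the run):
1. the release button is pressed down (at least 3 of its 5 mm) with the rule still where it was (within 10 mm) (value of joint release above 0.003 m and distance of rule_front from where it was at the start of the episode below 0.01 m), for 0.1 s.
2. with the button still held down the rule's block has reached the far end stop (within 3 mm) (value of joint release above 0.002 m and value of joint rule above 0.197 m), for 0.1 s.
At the end, for the whole second after the job is handed in: The rule's block rests within 3 mm of the far end stop, at rest, the button is back up (within 1 mm) so the brake holds it, and every bystander is within 20 mm of its first place (value of joint rule above 0.197 m and value of joint release below 0.001 m and velocity of joint rule between -0.005 and 0.005 m/s and distance of each of vase, jar, bowl, cup, eraser, pencil, handpiece from where it was at the start of the episode below 0.02 m); the robot touches nothing.
It fails at once if the rule is dragged along while its button is up (value of joint release below 0.0008 m and (velocity of joint rule above 0.015 m/s or velocity of joint rule below -0.015 m/s)).
It fails at once if a piece of porcelain (vase, jar, bowl or cup) is moved or lifted by more than 20 mm (distance of any of vase, jar, bowl, cup from where it was at the start of the episode above 0.02 m).
It fails at once if a piece of porcelain is tipped (angle between any of vase, jar, bowl, cup's own z axis and vertical above 0.35 rad).
It fails at once if the eraser, pencil or handpiece is moved or lifted by more than 20 mm (distance of any of eraser, pencil, handpiece from where it was at the start of the episode above 0.02 m).
It also fails if it takes over 35 s, if anything falls off the work surface, if the arm or the gripper's body presses on something with over 40 N, if the wrist force passes 120 N, or if a joint passes its speed limit or range.

## Working session

There is one attempt and no reset: what is moved stays moved. The work goes in short steps, Python scripts to look and compute and a shell command to move; the robot and the scene stay as the last step left them, time stands still between calls to the robot, and variables do not carry over. Pictures are saved under pics/ and viewed, at most 13 in all, crops included, and the job is handed in when it is done.

```bash
mkdir -p pics; python3 - <<'E'
from station import arm, vision
import cv2
s=arm.sense();print({k:s[k] for k in("clock","tcp_pos","tcp_rot","wrist_force","gripper_width")})
for n in("top","side"):
    cv2.imwrite(f"pics/{n}0.png",vision.grab_frame(n)[...,::-1])
    print(n,vision.camera_info(n))
E
```

```text
{'clock': 0.0, 'tcp_pos': array([ 0.26598551, -0.59237525,  0.16747395]), 'tcp_rot': array([ 9.77839406e-01,  2.09354362e-01, -3.32737823e-05, -9.19637239e-04]), 'wrist_force': array([-0.19627975,  0.57490881,  0.93322181]), 'gripper_width': 1.0001879332046846}
top {'intrinsics': array([[385.90213386,   0.        , 317.40863899],
       [  0.        , 385.90213386, 201.64158231],
       [  0.        ,   0.        ,   1.        ]]), 'R': array([[ 0.10351936, -0.99462677, -0.00115574],
       [-0.97426132, -0.10116567, -0.20144576],
       [ 0.20024642,  0.02197953, -0.97949899]]), 't': array([-0.04893452,  0.53802421,  0.92091691])}
side {'intrinsics': array([[508.96611325,   0.        , 318.28606998],
       [  0.        , 508.96611325, 204.78720279],
       [  0.        ,   0.        ,   1.        ]]), 'R': array([[-0.7052728 , -0.7088301 ,  0.01225394],
       [-0.45031677,  0.43457297, -0.77997509],
       [ 0.5475446 , -0.55561337, -0.62569057]]), 't': array([0.37820942, 0.30124448, 1.22397236])}
```

View pics/top0.png

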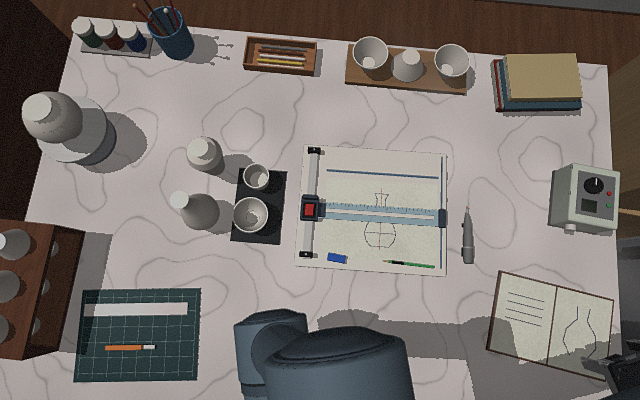

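View pics/side0.png

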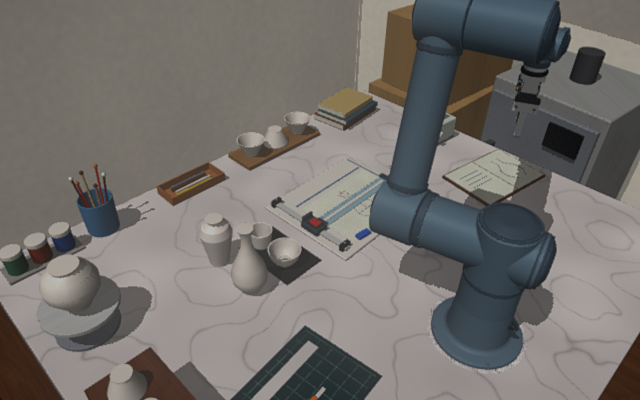

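The top view shows the red button at about (309,210), the far stop at (314,150) and the near stop at (306,254). In the side view the button is at about (315,223). Next I'll measure them.

```bash
cat > h.py <<'E'
from station import arm, vision
import numpy as np, cv2
from scipy.spatial.transform import Rotation as Rot
def ray(n,u,v,z):
    c=vision.camera_info(n);K,R,t=c["intrinsics"],c["R"],c["t"]
    o=-R.T@t; d=R.T@np.linalg.inv(K)@[u,v,1]
    return o+d*(z-o[2])/d[2]
def blobs(m):
    n,_,st,ce=cv2.connectedComponentsWithStats(m.astype(np.uint8))
    return [(st[i],ce[i]) for i in range(1,n) if st[i][4]>8]
def red(im):
    im=im.astype(int); return (im[...,0]>110)&(im[...,1]<80)&(im[...,2]<80)
E
python3 - <<'E'
from h import *
np.set_printoptions(precision=4,suppress=True)
for n,(x0,x1,y0,y1) in(("top",(285,340,130,280)),("side",(265,400,170,265))):
    im=vision.grab_frame(n)[y0:y1,x0:x1]
    for s,c in blobs(red(im)):
        print(n,"red",s+[x0,y0,0,0,0],ray(n,c[0]+x0,c[1]+y0,.043))
    for s,c in blobs(im.max(2)<50):
        print(n,"dark",s+[x0,y0,0,0,0],c+[x0,y0],ray(n,c[0]+x0,c[1]+y0,.032))
    cv2.imwrite(f"pics/{n}1.png",cv2.resize(im[...,::-1],None,fx=4,fy=4,interpolation=cv2.INTER_NEAREST))
E
```

```text
top red [305 204   9  11  90] [0.5214 0.0271 0.043 ]
top dark [308 147  13   8  65] [313.7077 150.3077] [0.6825 0.0317 0.032 ]
top dark [285 172   2   9  10] [285.1 175.6] [0.6055 0.0991 0.032 ]
top dark [302 195  17   5  37] [310.5676 198.0811] [0.5524 0.0261 0.032 ]
top dark [302 201  15  17 110] [309.1091 209.5636] [0.5219 0.0266 0.032 ]
top dark [317 201   7  16  53] [319.1887 209.3774] [0.5251 0.0008 0.032 ]
top dark [300 217  18   5  23] [307.8696 219.6087] [0.4955 0.0269 0.032 ]
top dark [299 251  14   7  64] [305.6719 254.0781] [0.4077 0.0229 0.032 ]
side red [310 218  11   9  56] [0.5189 0.0324 0.043 ]
side dark [272 235  12   5  18] [277.2222 236.3889] [0.5555 0.1439 0.032 ]
side dark [300 249   9   9  21] [302.8095 252.619 ] [0.4583 0.1373 0.032 ]
```

View pics/top1.png

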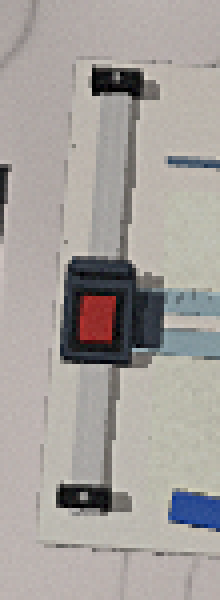

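View pics/side1.png

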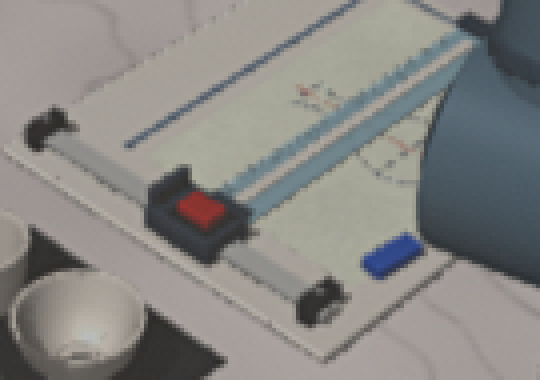

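Close-ups: the button is red, with the ridge at the block's far end (up in the top crop). The rule is at about r = 0.076 with about 124 mm to go, and the board yaw is about 1.8°. Next I work out the move to above the button.

```bash
cat >> h.py <<'E'
def go(target,yaw):
    s=arm.sense();R=Rot.from_quat(s["tcp_rot"]).as_matrix()
    d=R.T@(np.array(target)-s["tcp_pos"])/0.03
    y=np.arctan2(R[1,0],R[0,0])
    print("clock",s["clock"],"tcp",s["tcp_pos"].round(4),"yaw",np.degrees(y).round(2),"F",s["wrist_force"].round(2),"w",round(s["gripper_width"],3),"units",d.round(3),"turn",np.degrees(y-yaw).round(2))
E
python3 -c "
from h import *
go((.527,.029,.10),.032)"
```

```text
clock 0.2 tcp [ 0.266  -0.5926  0.1679] yaw 24.17 F [ 0.29 -0.4   0.67] w 1.001 units [ 16.421 -15.34    2.283] turn 22.34
```

```bash
python3 -m jog '[0.2,-0.2,0,0,255, 0.7,-0.65,0,1,255, 1.4,-1.3,0,3,255, 2.3,-2.1,0,5,255, 3.2,-3,0,7,255, 4.1,-3.8,0,9,255, 5,-4.7,0,11,255, 5.9,-5.5,0,13,255, 6.8,-6.4,0,15,255, 7.7,-7.2,0,17,255, 8.6,-8,0,19,255, 9.5,-8.9,0,20.5,255, 10.4,-9.7,0,21.5,255, 11.3,-10.6,0,22,255, 12.2,-11.4,0,22.3,255, 13.1,-12.2,0,22.3,255, 14,-13.1,0,22.3,255, 14.8,-13.8,0,22.3,255, 15.5,-14.5,0,22.3,255, 16,-14.9,0,22.3,255]' 20; python3 -m jog '[0.2,0,0.2,0,255, 0.4,0,0.6,0,255, 0.5,0,1.1,0,255, 0.5,0,1.5,0,255, 0.5,0,1.7,0,255, 0.5,0,1.7,0,255]'
python3 - <<'E'
from h import *
go((.527,.029,.06),.032)
ims=[vision.grab_frame("top")[110:280,230:410],vision.grab_frame("side")[100:270,240:420]]
cv2.imwrite("pics/c2.png",cv2.resize(np.hstack(ims)[...,::-1],(792,374)))
E
```

```text
clock: 1.87
tcp_pos: [0.521, 0.0144, 0.1685]
tcp_rot: [1.0, 0.018, 0.0, -0.0]
wrist_force: [-0.4, -0.6, -0.3]
gripper_width: 0.002
gripper_force: 0.0
clock: 2.37
tcp_pos: [0.5343, 0.0116, 0.1154]
tcp_rot: [1.0, 0.016, -0.002, -0.0]
wrist_force: [0.5, 0.6, -0.9]
gripper_width: 0.004
gripper_force: 0.0
clock 2.3667 tcp [0.5343 0.0116 0.1154] yaw 1.83 F [ 0.46  0.6  -0.92] w 0.004 units [-0.216 -0.586  1.849] turn -0.01
```

View pics/c2.png

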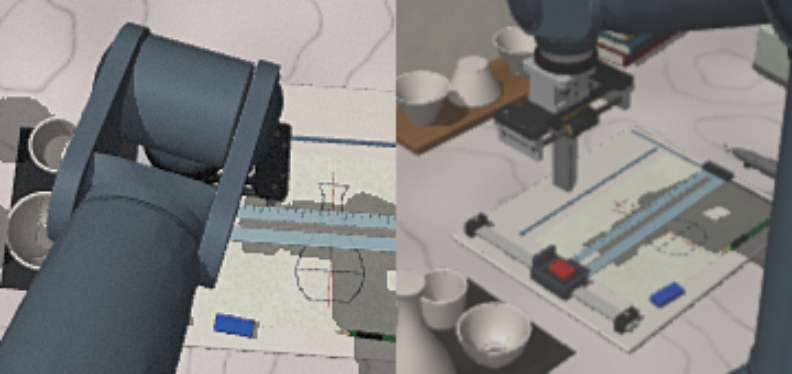

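The side view shows the closed fingertip well above the block, with the button clear to see; the arm hides it in the top view. I'll move over the button and go down to about z = 0.06.

```bash
python3 -m jog '[-0.1,-0.3,0.3,0,255, -0.22,-0.58,0.8,0,255, -0.22,-0.58,1.3,0,255, -0.22,-0.58,1.7,0,255, -0.22,-0.58,1.85,0,255, -0.22,-0.58,1.85,0,255,-0.22,-0.58,1.85,0,255]'
python3 - <<'E'
from h import *
go((.527,.029,.043),.032)
f=vision.grab_frame("side")
for s,c in blobs(red(f)): print(s)
c=vision.camera_info("side")
for z in (arm.sense()["tcp_pos"],np.array([.521,.029,.043])):
    p=c["intrinsics"]@(c["R"]@z+c["t"]);print((p/p[2]).round(1))
cv2.imwrite("pics/c3.png",cv2.resize(f[180:250,270:370,::-1],(800,560),interpolation=cv2.INTER_NEAREST))
E
```

```text
clock: 3.05
tcp_pos: [0.5292, 0.0289, 0.0624]
tcp_rot: [1.0, 0.016, 0.0, 0.0]
wrist_force: [0.9, 0.1, 0.0]
gripper_width: 0.001
gripper_force: 0.0
clock 3.05 tcp [0.5292 0.0289 0.0624] yaw 1.86 F [0.95 0.09 0.01] w 0.001 units [-0.074 -0.005  0.646] turn 0.02
[209 164   9  10  33]
[ 95 168   5  21  23]
[158 188  13  12  39]
[310 218  11   9  60]
[313.1 214.    1. ]
[315.1 220.6   1. ]
```

View pics/c3.png

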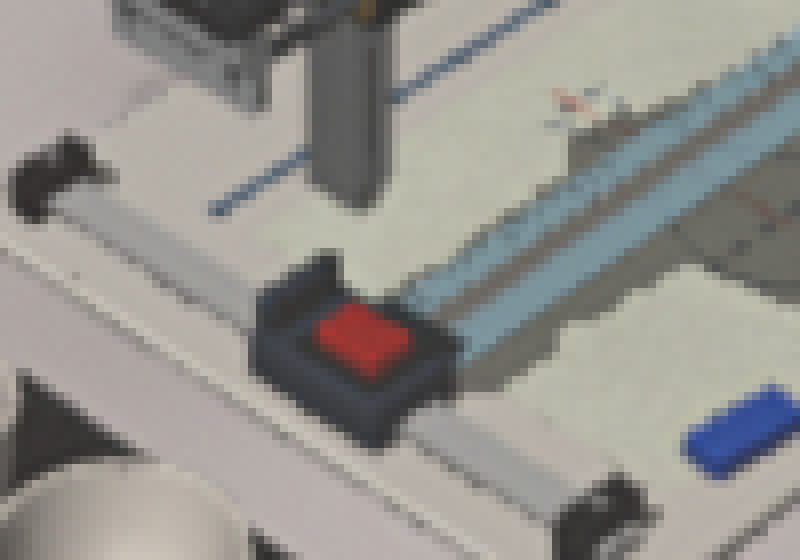

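The fingertip sits at about (314,206) in the side view, but its pose projects to (313,214). Before pressing I'll compare with the start pictures.

```bash
python3 - <<'E'
import cv2,numpy as np
from h import *
a=cv2.imread("pics/top0.png")[320:400,540:640];b=cv2.imread("pics/side0.png")[70:150,480:580]
Rm=Rot.from_quat([.9778394,.2093544,0,-.00092]).as_matrix()
for n,im,o in(("top",a,(540,320)),("side",b,(480,70))):
    c=vision.camera_info(n)
    for k in(-.047,.047):
        p=c["intrinsics"]@(c["R"]@(np.array([.266,-.5924,.1675])+Rm[:,1]*k)+c["t"]);p=p[:2]/p[2];print(n,p)
        q=np.round(p-o).astype(int)
        if 0<=q[0]<100 and 0<=q[1]<80: im[q[1],q[0]]=(0,0,255)
cv2.imwrite("pics/c4.png",cv2.resize(np.hstack([a,b]),None,fx=4,fy=4,interpolation=cv2.INTER_NEAREST))
E
```

```text
top [571.55779242 356.8825995 ]
top [612.71938004 341.83678215]
side [512.71158422 146.24153246]
side [515.00930807 131.69155299]
```

View pics/c4.png

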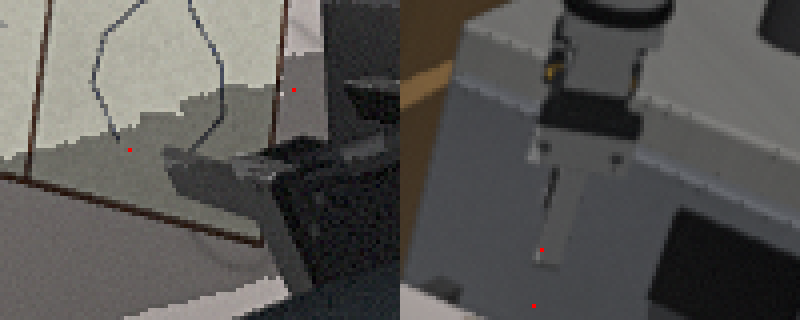

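Both start views show the finger about 10 px off its reported pose, as if the real tip were higher. I'll triangulate the visible finger tip, side (517,134.5) and top (582.5,361), to get the offset.

```bash
python3 - <<'E'
from h import *
def tri(ps):
    A=[];b=[]
    for n,u,v in ps:
        c=vision.camera_info(n);P=c["intrinsics"]@np.c_[c["R"],c["t"]]
        for r,w in((0,u),(1,v)): A.append(w*P[2,:3]-P[r,:3]);b.append(P[r,3]-w*P[2,3])
    x,res,_,_=np.linalg.lstsq(np.array(A),np.array(b),rcond=None);return x,res
Rm=Rot.from_quat([.9778394,.2093544,0,-.00092]).as_matrix()
near=np.array([.266,-.5924,.1675])-Rm[:,1]*.0535
x,r=tri([("side",517,134.5),("top",582.5,361)]);print(x,r,"minus expected",x-near)
from math import *
q=arm.sense();print(q["joints"])
for n,p in(("btn",[("side",315.5,222),("top",309.2,209.2)]),): print(n,*tri(p))
E
```

```text
[ 0.24411769 -0.54402811  0.21188374] [2.73350407] minus expected [ 2.21901955e-05 -4.38288416e-04  4.42874801e-02]
[-1.59612032e-01  8.95839484e-02  1.94124521e+00  4.14180421e-06
  1.10939157e+00  1.37879820e+00]
btn [0.52209218 0.02621481 0.03555905] [0.0061864]
```

The offset is purely vertical: xy agrees and the visible tip is about 40 mm above the reported TCP. I'll descend in small steps and watch the force, since contact could come at either height.

```bash
python3 -m jog '[0,0.05,0.2,0,255, 0,0.05,0.4,0,255, 0,0.05,0.5,0,255, 0,0.05,0.55,0,255, 0,0.05,0.55,0,255]' | egrep 'pos|force'; python3 -m jog '[0,0,0.05,0,255, 0,0,0.1,0,255, 0,0,0.1,0,255]'| egrep 'pos|wrist'; 
python3 -m jog '[0,0,0.05,0,255, 0,0,0.1,0,255, 0,0,0.1,0,255]'| egrep 'pos|wrist'
```

```text
tcp_pos: [0.5285, 0.0275, 0.0449]
wrist_force: [-0.6, -0.6, 0.1]
gripper_force: 0.0
tcp_pos: [0.5288, 0.0275, 0.0423]
wrist_force: [0.2, -1.0, -0.1]
tcp_pos: [0.5287, 0.0275, 0.0392]
wrist_force: [1.4, 0.5, 0.2]
```

There's no contact at reported z 0.039, so the tip really is higher. I'll keep going down.

```bash
for i in 1; do python3 -m jog '[0,0,0.1,0,255, 0,0,0.2,0,255, 0,0,0.3,0,255, 0,0,0.3,0,255]' | egrep 'pos|wrist'; done; python3 -m jog '[0,0,0.1,0,255, 0,0,0.2,0,255, 0,0,0.3,0,255, 0,0,0.3,0,255]' | egrep 'pos|wrist'
python3 - <<'E'
from h import *
go((.5285,.0275,.0),.032)
f=vision.grab_frame("side")
cv2.imwrite("pics/c5.png",cv2.resize(f[180:250,270:370,::-1],(800,560),interpolation=cv2.INTER_NEAREST))
E
```

```text
tcp_pos: [0.5282, 0.0275, 0.0296]
wrist_force: [0.1, 0.2, -0.1]
tcp_pos: [0.5283, 0.0275, 0.0208]
wrist_force: [0.4, 0.3, 0.1]
clock 4.6833 tcp [0.5283 0.0275 0.0208] yaw 1.87 F [0.43 0.35 0.06] w 0.005 units [0.006 0.002 0.692] turn 0.03
```

View pics/c5.png

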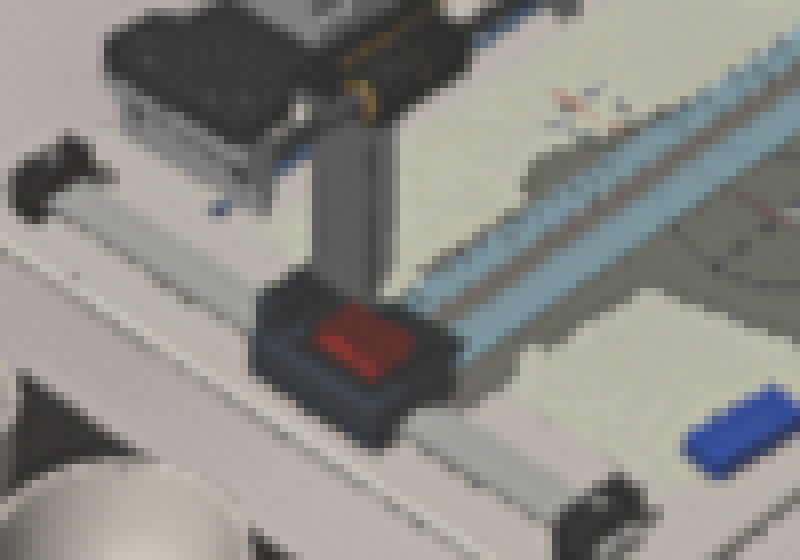

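The shadow now falls on the button and the tip hangs about 18 mm above it, slightly ahead of centre as planned. I'll keep stepping down.

```bash
python3 -m jog '[0,0,0.1,0,255, 0,0,0.2,0,255, 0,0,0.3,0,255, 0,0,0.3,0,255]' | egrep 'pos|wrist'; python3 -m jog '[0,0,0.05,0,255, 0,0,0.1,0,255, 0,0,0.1,0,255]'| egrep 'pos|wrist';python3 -m jog '[0,0,0.05,0,255, 0,0,0.1,0,255, 0,0,0.1,0,255]'| egrep 'pos|wrist'
```

```text
tcp_pos: [0.5283, 0.0276, 0.0118]
wrist_force: [-0.0, -0.6, 1.0]
tcp_pos: [0.5287, 0.0275, 0.0093]
wrist_force: [0.1, 0.6, -0.3]
tcp_pos: [0.529, 0.0274, 0.0065]
wrist_force: [0.2, 0.1, -0.2]
```

```bash
python3 -m jog '[0,0,0.05,0,255, 0,0,0.1,0,255, 0,0,0.1,0,255]' | egrep 'pos|wrist'; python3 -m jog '[0,0,0.05,0,255, 0,0,0.1,0,255, 0,0,0.1,0,255]'| egrep 'pos|wrist'
```

```text
tcp_pos: [0.5294, 0.0274, 0.0039]
wrist_force: [-0.9, 0.4, 5.0]
tcp_pos: [0.5299, 0.0274, 0.0015]
wrist_force: [-0.8, 0.9, 5.9]
```

Contact came near reported z 0.005, with the button giving at 5–6 N. I'll press it fully down.

```bash
python3 -m jog '[0,0,0.05,0,255, 0,0,0.1,0,255, 0,0,0.1,0,255]' | egrep 'pos|wrist'; python3 -m jog '[0,0,0.03,0,255, 0,0,0.06,0,255, 0,0,0.06,0,255]'| egrep 'pos|wrist'
```

```text
tcp_pos: [0.5329, 0.0274, 0.0011]
wrist_force: [0.2, 2.3, 15.1]
tcp_pos: [0.5347, 0.0274, 0.0009]
wrist_force: [-0.8, 3.0, 21.5]
```

The button is bottomed at 21 N. The arm's compliance moved the tip a few mm up the track. I'll ease the press slightly and push part of the way.

```bash
python3 -m jog '[0.03,0,-0.02,0,255, 0.1,0,-0.02,0,255, 0.2,0,-0.02,0,255, 0.3,0,-0.02,0,255, 0.4,0,-0.02,0,255, 0.5,0,-0.02,0,255, 0.6,0,-0.02,0,255, 0.7,0,-0.02,0,255, 0.8,0,-0.02,0,255, 0.9,0,-0.02,0,255, 0.97,0,-0.02,0,255, 1,0,-0.02,0,255,1,0,-0.02,0,255]' | egrep 'pos|rot|wrist'
python3 - <<'E'
from h import *
go((.6,.03,.0),.032)
f=vision.grab_frame("side")
for s,c in blobs(red(f)[190:250,270:340]): print(s,c+[270,190])
cv2.imwrite("pics/c6.png",cv2.resize(f[180:250,250:350,::-1],(800,560),interpolation=cv2.INTER_NEAREST))
E
```

```text
tcp_pos: [0.564, 0.0283, 0.001]
tcp_rot: [1.0, 0.016, 0.005, 0.0]
wrist_force: [-0.9, 2.2, 18.3]
clock 7.65 tcp [0.564  0.0283 0.001 ] yaw 1.85 F [-0.88  2.22 18.31] w 0.002 units [ 1.2   -0.017  0.045] turn 0.02
```

View pics/c6.png

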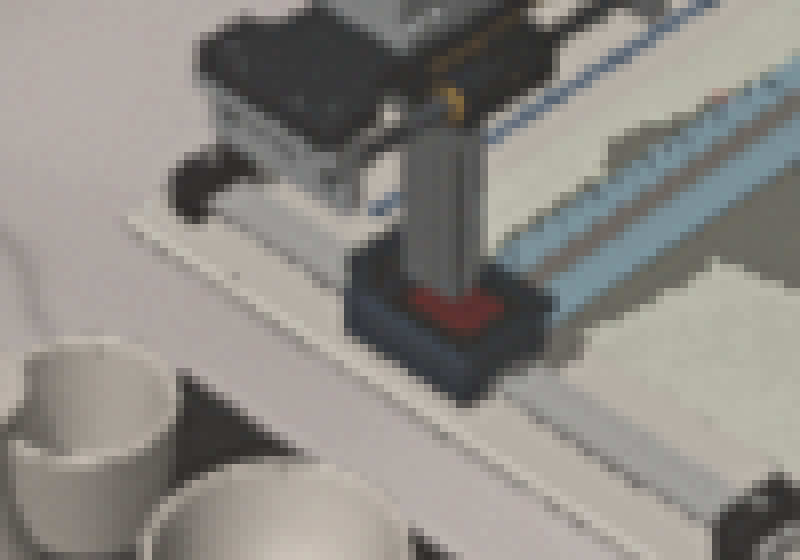

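The rule follows with the button held down, about 32 mm so far. I'll continue.

```bash
python3 -m jog '[0.03,0,0,0,255, 0.1,0,0,0,255, 0.2,0,0,0,255, 0.3,0,0,0,255, 0.4,0,0,0,255, 0.5,0,0,0,255, 0.6,0,0,0,255, 0.7,0,0,0,255, 0.8,0,0,0,255, 0.9,0,0,0,255, 1,0,0,0,255, 1.1,0,0,0,255,1.2,0,0,0,255,1.3,0,0,0,255,1.37,0,0,0,255,1.4,0,0,0,255,1.4,0,0,0,255]' | egrep 'pos|wrist'
python3 -m jog '[0.03,0,0,0,255, 0.1,0,0,0,255, 0.2,0,0,0,255, 0.3,0,0,0,255, 0.4,0,0,0,255, 0.5,0,0,0,255, 0.6,0,0,0,255, 0.7,0,0,0,255, 0.8,0,0,0,255, 0.9,0,0,0,255, 0.97,0,0,0,255, 1,0,0,0,255,1,0,0,0,255]' | egrep 'pos|rot|wrist'
```

```text
tcp_pos: [0.6057, 0.0297, 0.001]
wrist_force: [-0.8, 1.7, 16.7]
tcp_pos: [0.6355, 0.0307, 0.001]
tcp_rot: [1.0, 0.016, 0.004, 0.0]
wrist_force: [0.2, 1.1, 15.7]
```

```bash
python3 -m jog '[0.05,0,0,0,255, 0.1,0,0,0,255, 0.2,0,0,0,255, 0.3,0,0,0,255, 0.35,0,0,0,255, 0.35,0,0,0,255]' | egrep 'pos|wrist'
python3 -m jog '[0.05,0,0,0,255, 0.1,0,0,0,255, 0.15,0,0,0,255, 0.2,0,0,0,255, 0.2,0,0,0,255]' | egrep 'pos|wrist'
python3 -m jog '[0.05,0,0,0,255, 0.1,0,0,0,255, 0.1,0,0,0,255]' | egrep 'pos|wrist'
```

```text
tcp_pos: [0.6461, 0.031, 0.0011]
wrist_force: [0.6, 1.8, 15.4]
tcp_pos: [0.6499, 0.0312, 0.001]
wrist_force: [-6.6, -0.2, 21.4]
tcp_pos: [0.6502, 0.0312, 0.0008]
wrist_force: [-13.7, 0.4, 27.1]
```

There's a hard stop at x ≈ 0.650, as expected (−14 N along x). I'll check the gap in a picture while still pressing.

```bash
python3 - <<'E'
from h import *
f=vision.grab_frame("side")
cv2.imwrite("pics/c7.png",cv2.resize(f[165:235,240:340,::-1],(800,560),interpolation=cv2.INTER_NEAREST))
go((.65,.03,0),.032)
E
```

```text
clock 11.4167 tcp [0.6502 0.0312 0.0008] yaw 1.91 F [-14.47  -1.2   28.1 ] w 0.009 units [-0.008  0.041  0.027] turn 0.08
```

View pics/c7.png

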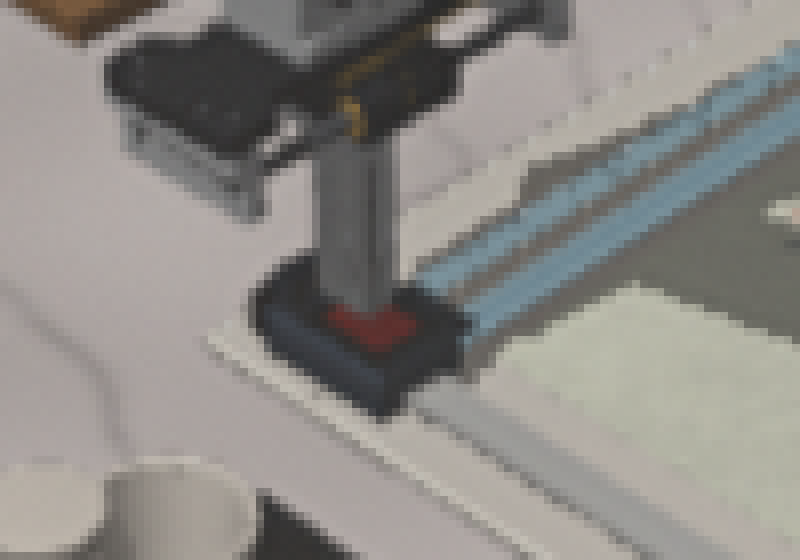

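The block meets the black stop with no track visible between them. I'll lift now, keeping a slight forward bias so that springback doesn't drag the rule back.

```bash
python3 -m jog '[0.05,0,-0.05,0,255, 0.1,0,-0.1,0,255, 0.15,0,-0.15,0,255, 0.2,0,-0.2,0,255, 0.2,0,-0.2,0,255]' | egrep 'pos|wrist'
```

```text
tcp_pos: [0.6557, 0.0316, 0.0029]
wrist_force: [-4.2, 0.6, 6.3]
```

```bash
python3 -m jog '[0,0,-0.05,0,255, 0,0,-0.1,0,255, 0,0,-0.2,0,255, -0.05,0,-0.3,0,255, -0.05,0,-0.5,0,255, -0.05,0,-0.9,0,255, -0.05,0,-1.5,0,255, -0.05,0,-2.1,0,255, -0.05,0,-2.7,0,255, -0.05,0,-3.2,0,255, -0.05,0,-3.5,0,255, -0.05,0,-3.5,0,255, -0.05,0,-3.5,0,255]' | egrep 'clock|pos|wrist'
python3 - <<'E'
from h import *
f=vision.grab_frame("side")
for s,c in blobs(red(f)[180:240,250:340]): print(s,c+[250,180],ray("side",*(c+[250,180]),.043))
cv2.imwrite("pics/c8.png",cv2.resize(f[150:270,190:350,::-1],(800,600),interpolation=cv2.INTER_NEAREST))
E
```

```text
clock: 12.92
tcp_pos: [0.6551, 0.0315, 0.1078]
wrist_force: [1.2, -1.1, -0.3]
[31 20 11  8 53] [285.81132075 203.47169811] [0.63844065 0.03647215 0.043     ]
```

View pics/c8.png

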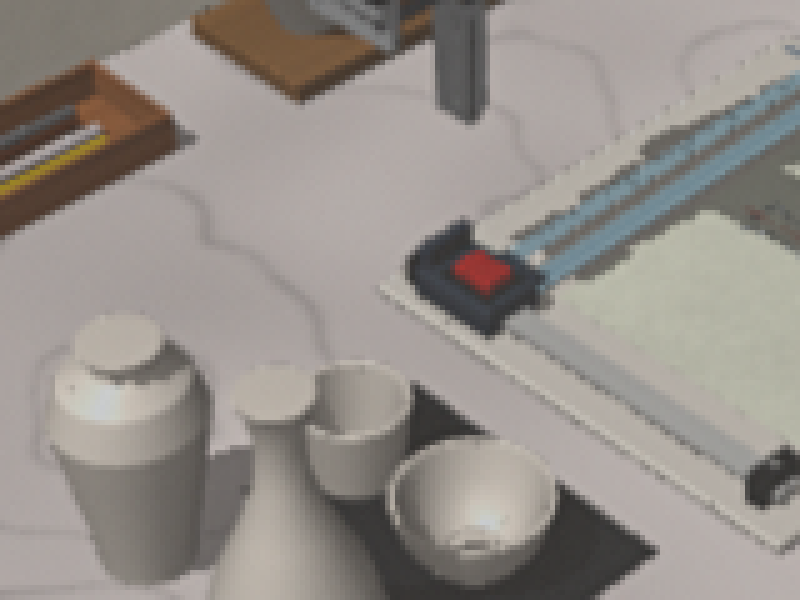

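The button is up and bright at (286,203), the block is against the stop, and the porcelain hasn't moved. Handing in.

```bash
python3 -c "
from station import arm
print(arm.finish_job())"
```

```text
the job is handed in; nothing more can be done
None
```

The job is handed in: the rule was pushed with the button held down until it hit the far stop, and the last picture shows it against the stop with the button back up and the porcelain unmoved; no verdict came back and I did not measure the last few millimetres.

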